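Clamp the telescopic tube and move its section to the next hole

TASK

Swing the upright handle of the vice lever so that the moving jaw clamps the square tube tight, and leave the lever there. Then pull up the lock plunger's knob on the sliding section, slide the section away from the vice to the very next hole in the tube, and let the pin down fully home in it; the tube must not slip along the vice, and the tools lying around stay where they are. Finish still gripping the knob, with the pin fully home: the program ends while holding it.

Things in the scene. Friction and masses are not known exactly. Their poses are not given: they have to be found in the camera images.
- stand: Fixed plywood board (300 x 66 mm, 22 mm high on four rubber feet) with a small grey vice at the end nearer the robot. Origin: on the worktop under the centre of the vice; its x axis runs along the tube, away from the vice towards the tube's free end; its y axis points to the side where the moving jaw and the lever are; z up. The vice's jaws are 60 mm long along x, their tops at height 78 mm.
- lever_pivot (a point): Point on the upright pivot axis of the vice lever, 110 mm above the worktop (the same height as lever_handle), 70 mm from the tube's centre line.
- lever_handle (a point): Middle of the gripping length of the lever's upright black round handle: diameter 16 mm, standing from height 89 to 132 mm, this point at 110 mm, 60 mm from the pivot. Below 86 mm is the flat lever arm. The handle can turn in the fingers while it travels round the pivot.
- lever (a joint): Angle of the vice lever (rad): 0 when it points along the stand's x, growing counter-clockwise seen from above (towards the stand's y) as the vice closes. It starts open at 0 to 0.35. The jaw advances 10 mm a radian and meets the tube at about 1.2 rad; the lever then stiffens and must be pushed a little on (some 8 to 12 N at the handle; friction alone takes about 5 N). Its friction keeps it, and the clamping force, when let go.
- jaw: Moving jaw of the vice (grey block, 60 x 20 x 36 mm, with a dark steel face). Slides along the stand's -y to clamp the tube. Origin: where the stand's origin is when fully open; it moves with the jaw.
- tube: Square aluminium tube 24 x 24 x 290 mm, lying along the stand's x, top at height 70 mm. Holes 11 mm wide in its top, 35 mm apart: the pin starts in the first one, two more follow away from the vice. Unclamped it slips easily along its length. Origin: a point below the tube that moves with it.
- section (a joint): Travel of the sliding section along the tube (m): 0 at the start hole, growing away from the vice; 0.035 at the next hole, 0.070 at the last one.
- plunger (a joint): Height of the lock plunger (m): 0 with the pin fully home in a hole, 0.016 fully pulled up. The pin (8 mm, round-ended) stands 10 mm deep in the hole, so it clears the tube above 0.010 and rests on the tube's top at 0.010. A spring pushes it down with 4 N at 0 and 8 N at 0.016.
- knob: Black knurled round knob on top of the plunger, diameter 24 mm, 28 mm tall; moves with the plunger. Origin: below the knob, at the height of the worktop when the pin is home.
- knob_mid (a point): Centre of the knob: 104 mm above the worktop with the pin home, 14 mm above the knob's underside. Beneath the knob is a steel collar 16 mm across with its top at height 87 mm, on the dark steel section (50 mm long, 34 mm wide, top at 75 mm).
- driver_flat: Screwdriver with orange handle in the open tool wallet (bystander).
- driver_cross: Screwdriver with red handle in the open tool wallet (bystander).
- hex_keys: Red hex key set, 22 x 86 x 28 mm, lying on the empty part of the open tool wallet beside the tube (bystander).

How it is judged:
By the outcome, as a careful person would: the job done as asked, in the order asked, and still so for the second after the job is handed in, while the arm keeps its last pose, push and grip.
It also fails if it takes over 48 s, if anything falls off the work surface, if the arm or the gripper's body presses on something with over 40 N, if the wrist force passes 120 N, or if a joint passes its speed limit or range.

ROBOT

A 6-joint arm with a two-finger parallel gripper is mounted at the origin on a cart in front of the work surface, level with it; the furniture and walls round the work are solid. World frame = base frame: x ahead of the robot, y to its left, z up, the work surface at z = 0. Lengths are in m, angles in rad, forces in N, time in s.
With the tool pointing down it reaches from about 0.325 to 0.925 m from the base axis. Payload 3.1 kg.
Tool frame: the origin (TCP) lies on the centre line of the jaws, within the pads' length; the fingertips stand 8 mm ahead of it and the grasp point (between the pads) lies 11 mm behind it (r.tcp_to_tips is the z of the fingertips in the tool frame, in m); z points along the fingers, y is the line along which they close (so a half turn about z gives the same grasp; the last joint's range is limited). The gripper opens to 85 mm and grips with 20 to 120 N. Pads are 22 mm wide; open, the fingers measure 114 mm over their backs; the gripper's body (76 mm by 85 mm) begins 54 mm behind the grasp point. The pads swing forward as they close: fully open they stand 13 mm farther back than shut.
Start: joints at [1.176, 0.217, 1.613, -0, 1.311, -0.112], TCP at [0.174, 0.6, 0.239] pointing down, gripper open.
Joint ranges: [-2.75, 2.75], [-0.78, 2.1], [0.31, 2.55], [-1.13, 4.27], [0.13, 2.63], [-2.58, 2.58]. Speed limits (rad/s): [2.79, 2.79, 3.14, 3.14, 3.14, 3.14].

INTERFACE

Orientations are given as a unit quaternion [w, x, y, z].
In Python, from workcell import r gives the robot as it stands.
- The arm moves only by the tool arm_command, never from a script. Its arguments are lists of equal length, an entry for each row: "rotation": the turn, a rotation vector about the tool's x, y, z in rad, a list of three; "dp": the shift along the tool's x, y, z in cm, a list of three; "jaw": the closure, from 0 (fully open) to 1 (shut). In form: {"rotation": [[rx, ry, rz], ...], "dp": [[tx, ty, tz], ...], "jaw": [jaw, ...]}. A call has 1 to 8 rows; each row is the pose to reach, as a shift and turn from the pose commanded when the call began, along the tool's axes at that moment; what a row does not reach only later rows make up. A row lasts 1/10 s, in which the tool goes at most 50 mm and 8.59 degrees, less where a joint would pass 70% of its speed; a pose out of reach is approached as far as the arm can. A call with a gripper value outside its range is refused whole. The fingers move at their own pace and stop on an object; "squeeze" is the grip in N (left out, the last holds). Time passes only in rows, so rows that repeat a pose let the fingers close. It gives the time, the measured TCP pose, the force, the opening and the grip force at its end, in the units of the state.
- r.get_obs(): the state, without advancing time (a new reading comes with each control period).
- r.snapshot(name): name is "scene" or "top"; returns a dict with "image" (400x640x3 uint8, red, green, blue), "intrinsics" (3x3 intrinsics, pixels), "xyz" and "attitude" of the camera in the world. Camera axes: x right, y up, looking along -z (the intrinsics and any distortion apply to the point x, -y, -z); pixel columns grow to the right and rows downward; lengths in m; the calibration is good to about 2 mm. A picture is of the moment at which its call begins. There is no depth.
- r.close_job(): hands the job in; it is judged then, once.
The state is a dict: "t": time; "joints": joint angles; "qvel": joint speeds; "joint_efforts": joint torques, N m; "ee_pos": TCP position; "orientation": TCP orientation; "ft_force": force on the tool from outside, world axes, zero at the start; "wrist_torque": the same for the moment, N m; "grip_width": finger opening in m; "grasp_force": force on a finger pad.
Only numpy, scipy, OpenCV 4.12 (cv2) and the standard library are available. Lean on these libraries where they do the work, as an engineer would, in place of code of your own. Each camera call takes 0.05 s, during which the arm holds its last target. There are 200 camera calls.

## Working session

There is one attempt and no reset: what is moved stays moved. The work goes in short steps, Python scripts to look and compute and a tool call to move; the robot and the scene stay as the last step left them, time stands still between calls to the robot, and variables do not carry over. Pictures are saved under pics/ and viewed, at most 10 in all, crops included, and the job is handed in when it is done.

Besides the shell and the picture viewer there is one more tool, called after ">>>" as name(argument=value, ...) on one line, values as JSON. arm_command: Moves the arm, as the interface text tells. Its arguments: {"type":"object","properties":{"rotation":{"type":"array"},"dp":{"type":"array"},"jaw":{"type":"array"},"squeeze":{"type":"number"}},"required":["rotation","dp","jaw"]}

```bash
mkdir -p pics; cat > h.py <<'E'
import numpy as np, cv2
from scipy.spatial.transform import Rotation as R
from workcell import r
def snap(n,f=None):
    s=r.snapshot(n)
    if f: cv2.imwrite('pics/'+f,cv2.cvtColor(s['image'],cv2.COLOR_RGB2BGR))
    return s
def rot(s):
    a=np.array(s['attitude'],float)
    return R.from_quat(a[[1,2,3,0]]).as_matrix() if a.size==4 else a.reshape(3,3)
def ray(s,u,v):
    K=np.array(s['intrinsics']); d=np.linalg.solve(K,[u,v,1.]); d=np.array([d[0],-d[1],-d[2]])
    return np.array(s['xyz']),rot(s)@d
def onz(s,u,v,z):
    o,d=ray(s,u,v); return o+d*(z-o[2])/d[2]
def proj(s,p):
    c=rot(s).T@(np.array(p)-s['xyz']); q=np.array(s['intrinsics'])@[c[0],-c[1],-c[2]]; return q[:2]/q[2]
E
python3 - <<'E'
from h import *
for n in('scene','top'):
    s=snap(n,n+'0.png'); print(n,{k:v for k,v in s.items() if k!='image'})
print(r.get_obs(), r.tcp_to_tips)
E
```

```text
scene {'intrinsics': array([[364.73458782,   0.        , 317.11750397],
       [  0.        , 364.73458782, 193.32466049],
       [  0.        ,   0.        ,   1.        ]]), 'xyz': array([ 0.04632652, -0.20522903,  0.65477801]), 'attitude': array([ 0.79949079,  0.36161495, -0.19718561, -0.43722642])}
top {'intrinsics': array([[404.85495283,   0.        , 318.1837445 ],
       [  0.        , 404.85495283, 199.12001218],
       [  0.        ,   0.        ,   1.        ]]), 'xyz': array([0.42188656, 0.0922911 , 0.94079227]), 'attitude': array([-0.7021774 , -0.07886342,  0.05010114,  0.70584512])}
{'t': 0.1, 'joints': array([ 1.17581888e+00,  2.17652674e-01,  1.61482041e+00, -2.40412860e-05,
        1.31129679e+00, -1.12193552e-01]), 'qvel': array([-0.00028569, -0.00192574, -0.00575274, -0.00011325, -0.00118211,
       -0.00066138]), 'joint_efforts': array([ 4.45709993e-04, -3.98078191e+01, -3.04964590e+01, -1.41466144e-04,
        4.30061002e-03, -4.18253899e-05]), 'ee_pos': array([0.17409065, 0.59949912, 0.23809058]), 'orientation': array([-2.61863352e-04,  1.40918158e-01,  9.90020650e-01, -1.05670979e-03]), 'ft_force': array([-0.38502764, -0.14899635, -0.70991713]), 'wrist_torque': array([-0.03047527, -0.01301487, -0.00977351]), 'grasp_force': 0.0, 'grip_width': 0.08585207460048658} 0.008
```

View pics/scene0.png

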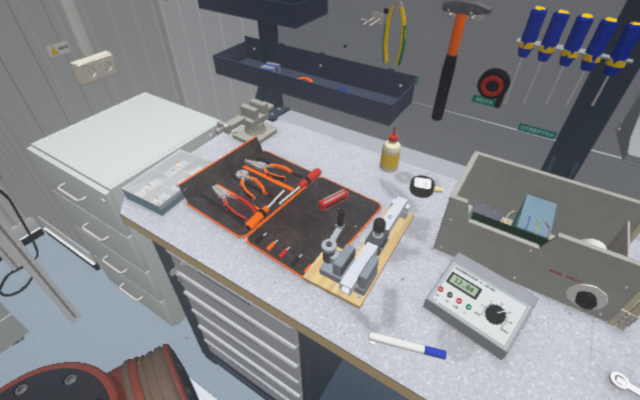

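View pics/top0.png

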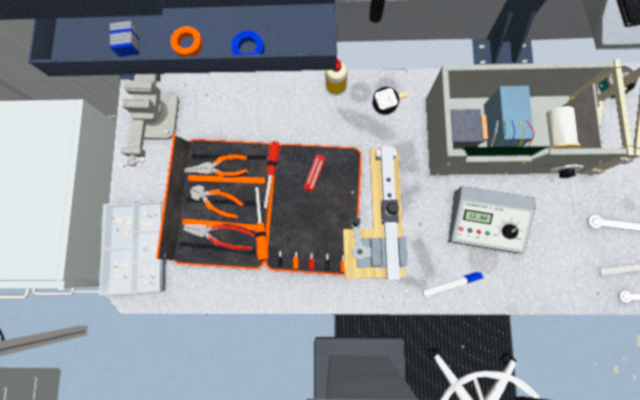

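The scene view shows the stand at about (360,255), with the lever handle at (340,218) and the knob at (379,227). In the top view the knob is at (391,208), the handle near (357,222) and the tube runs along column 388. I'll zoom in next.

```bash
python3 - <<'E'
import cv2,numpy as np
a=cv2.imread('pics/top0.png')[140:285,330:420]; b=cv2.imread('pics/scene0.png')[190:310,300:420]
a=cv2.resize(a,None,fx=4,fy=4,interpolation=cv2.INTER_CUBIC); b=cv2.resize(b,None,fx=3.6,fy=3.6,interpolation=cv2.INTER_CUBIC)
c=np.zeros((580,800,3),np.uint8); c[:580,:360]=a; c[:432,365:797]=b
cv2.imwrite('pics/z0.png',c)
from h import *
s={k:np.array(v) for k,v in snap('top').items()}
for u,v,z in [(391,208,.118),(377,149,.07),(392,149,.07),(356,222,.132),(388,278,.07),(346,277,.022),(372,148,.022)]: print(u,v,onz(s,u,v,z).round(4))
E
```

```text
391 208 [ 0.5542 -0.0232  0.118 ]
377 149 [ 0.6952 -0.0035  0.07  ]
392 149 [ 0.6947 -0.0366  0.07  ]
356 222 [0.5241 0.0494 0.132 ]
388 278 [ 0.4133 -0.0186  0.07  ]
346 277 [0.4151 0.0681 0.022 ]
372 148 [0.7129 0.0029 0.022 ]
```

View pics/z0.png

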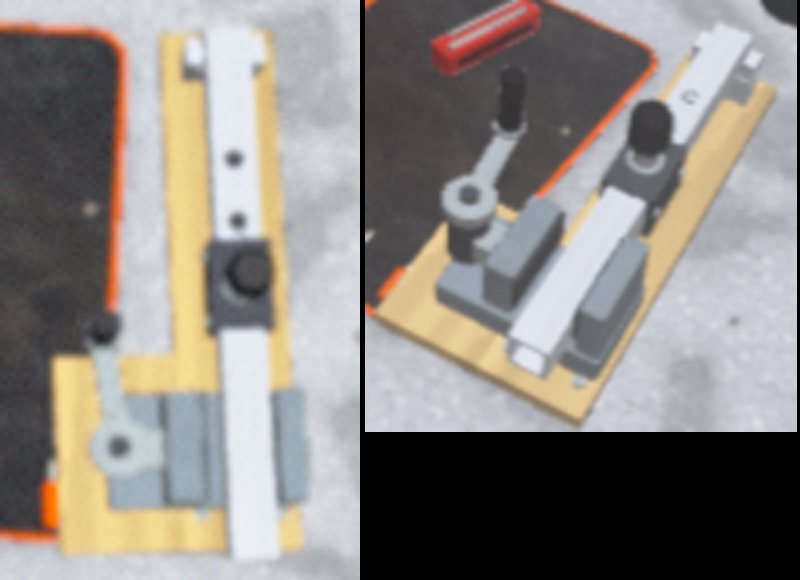

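The zoom (top-view crop) shows the tube ends at crop (231,28) and (255,555), the holes at (234,157) and (237,219), the knob top at (249,270), the lever pivot at (118,446) and the handle top at (104,325). In the scene crop the handle top is at (513,72) and the knob top at (650,112).

```bash
python3 - <<'E'
from h import *
s=snap('top'); q=snap('scene')
T=lambda x,y,z: onz(s,330+x/4,140+y/4,z)
S=lambda x,y,z: onz(q,300+(x-365)/3.6,190+y/3.6,z)
P=dict(far=T(231,28,.07),near=T(255,555,.07),h1=T(234,157,.07),h2=T(237,219,.07),knob=T(249,270,.118),piv=T(118,446,.09),hand=T(104,325,.132),knobS=S(650,112,.118),handS=S(513,72,.132),pivS=S(470,195,.09))
for k,v in P.items(): print(k,v.round(4))
d=P['far']-P['near'];print(np.linalg.norm(d)); d/=np.linalg.norm(d); n=np.array([-d[1],d[0],0]);print('yaw',np.arctan2(d[1],d[0]))
for k in P: print(k,'along',round(float((P[k]-P['near'])@d),4),'off',round(float((P[k]-P['near'])@n),4))
h=P['hand']-P['piv'];print('lever',np.hypot(h[0],h[1]),np.arctan2(h@n,h@d))
o=r.get_obs();M=R.from_quat(np.array(o['orientation'])[[1,2,3,0]]);print(M.as_matrix().round(3))
E
```

```text
far [ 0.6995 -0.0274  0.07  ]
near [ 0.4117 -0.0306  0.07  ]
h1 [ 0.6258 -0.0266  0.07  ]
h2 [ 0.5912 -0.0271  0.07  ]
knob [ 0.5552 -0.0258  0.118 ]
piv [0.4676 0.0411 0.09  ]
hand [0.5256 0.0494 0.132 ]
knobS [ 0.5554 -0.0292  0.118 ]
handS [0.5289 0.0461 0.132 ]
pivS [0.4682 0.0371 0.09  ]
0.28781180312806187
yaw 0.010969058267012893
far along 0.2878 off -0.0
near along 0.0 off 0.0
h1 along 0.2142 off 0.0016
h2 along 0.1795 off 0.0015
knob along 0.1436 off 0.0032
piv along 0.0567 off 0.071
hand along 0.1148 off 0.0787
knobS along 0.1437 off -0.0002
handS along 0.118 off 0.0753
pivS along 0.0573 off 0.067
lever 0.05860015762370646 0.13152174172047637
[[-0.96   0.279 -0.   ]
 [ 0.279  0.96  -0.001]
 [ 0.    -0.001 -1.   ]]
```

>>> arm_command(rotation=[[0,0,-0.63],[0,0,-0.63],[0,0,-0.63],[0,0,-0.63],[0,0,-0.63],[0,0,-0.63],[0,0,-0.63],[0,0,-0.63]], dp=[[-49.3,-43.1,4],[-49.3,-43.1,4],[-49.3,-43.1,4],[-49.3,-43.1,4],[-49.3,-43.1,4],[-49.3,-43.1,4],[-49.3,-43.1,4],[-49.3,-43.1,4]], jaw=[0.3,0.3,0.3,0.3,0.3,0.3,0.3,0.3], squeeze=50)

```text
t: 1.05
ee_pos: [0.3862, 0.2693, 0.2156]
orientation: [0.0, -0.173, 0.985, 0.0]
ft_force: [0.6, -0.1, -0.8]
grip_width: 0.0599
grasp_force: 0.0
```

```bash
cat >> h.py <<'E'
def to(*pts):
    o=r.get_obs();M=R.from_quat(np.array(o['orientation'])[[1,2,3,0]]).as_matrix()
    print('t',round(o['t'],2),'pos',np.round(o['ee_pos'],4),'yaw',np.degrees(np.arctan2(M[1,1],M[0,1])).round(1),'F',np.round(o['ft_force'],1),'w',round(o['grip_width'],4),'g',round(o['grasp_force'],1),'q6',round(o['joints'][5],2),'tilt',M[:,2].round(3))
    for p in pts: print('dp cm',(100*M.T@(np.array(p)-o['ee_pos'])).round(2))
E
python3 - <<'E'
from h import *
to([.527,.048,.2],[.527,.048,.101])
E
```

```text
t 1.05 pos [0.3862 0.2693 0.2156] yaw 109.9 F [ 0.6 -0.1 -0.8] w 0.0599 g 0.0 q6 -1.46 tilt [ 0.001  0.    -1.   ]
dp cm [ -5.71 -25.6    1.56]
dp cm [ -5.7  -25.6   11.46]
```

>>> arm_command(rotation=[[0,0,0],[0,0,0],[0,0,0],[0,0,0],[0,0,0],[0,0,0],[0,0,0],[0,0,0]], dp=[[-5.7,-25.6,1.6],[-5.7,-25.6,1.6],[-5.7,-25.6,1.6],[-5.7,-25.6,1.6],[-5.7,-25.6,1.6],[-5.7,-25.6,1.6],[-5.7,-25.6,1.6],[-5.7,-25.6,1.6]], jaw=[0.3,0.3,0.3,0.3,0.3,0.3,0.3,0.3])

```text
t: 1.85
ee_pos: [0.5254, 0.0504, 0.1992]
orientation: [-0.001, -0.173, 0.985, 0.001]
ft_force: [-1.2, -0.6, 0.3]
grip_width: 0.0598
grasp_force: 0.0
```

```bash
python3 - <<'E'
from h import *
to([.527,.048,.2],[.527,.048,.102])
a=snap('top','t1.png')['image'][140:285,300:450]; b=snap('scene','s1.png')['image'][130:330,260:460]
a=cv2.resize(a,(400,387)); b=cv2.resize(b,(395,395))
c=np.zeros((395,800,3),np.uint8); c[:387,:400]=a; c[:,405:]=b
cv2.imwrite('pics/z1.png',c[...,::-1])
E
```

```text
t 1.85 pos [0.5254 0.0504 0.1992] yaw 109.9 F [-1.2 -0.6  0.3] w 0.0598 g 0.0 q6 -1.96 tilt [-0.001  0.001 -1.   ]
dp cm [-0.07 -0.28 -0.08]
dp cm [-0.07 -0.29  9.72]
```

View pics/z1.png

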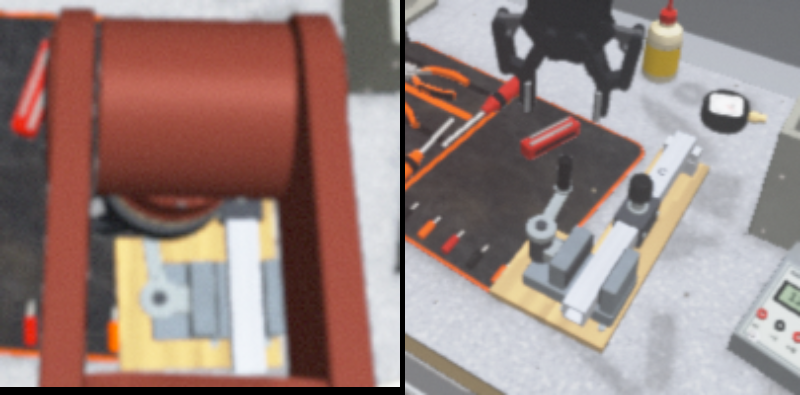

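The scene crop shows the open fingers at about (527,95) and (600,100), centred above the handle at (565,160). The top view is blocked by the arm. I'll descend and close.

>>> arm_command(rotation=[[0,0,0],[0,0,0],[0,0,0],[0,0,0],[0,0,0],[0,0,0],[0,0,0],[0,0,0]], dp=[[0,0,3],[0,0,6],[0,0,9],[0,0,9.8],[0,0,9.8],[0,0,9.8],[0,0,9.8],[0,0,9.8]], jaw=[0.3,0.3,0.3,0.3,0.3,0.8,1,1])

```text
t: 2.75
ee_pos: [0.5281, 0.0493, 0.1035]
orientation: [0.002, -0.173, 0.985, -0.001]
ft_force: [3.7, -5.3, 1.5]
grip_width: 0.0165
grasp_force: 2.9
```

>>> arm_command(rotation=[[0,0,0],[0,0,0],[0,0,0],[0,0,0]], dp=[[0,0,0],[0,0,0],[0,0,0],[0,0,0]], jaw=[1,1,1,1])

```text
t: 3.15
ee_pos: [0.5283, 0.0492, 0.1036]
orientation: [0.002, -0.173, 0.985, -0.001]
ft_force: [1.2, -1.2, 6.1]
grip_width: 0.0147
grasp_force: 49.0
```

```bash
python3 - <<'E'
from h import *
to()
P=np.array([.468,.0395]);o=r.get_obs();h=o['ee_pos'][:2]-P;print(np.hypot(*h),np.arctan2(h[1],h[0]))
E
```

```text
t 3.15 pos [0.5283 0.0492 0.1036] yaw 109.9 F [ 1.2 -1.2  6.1] w 0.0147 g 49.0 q6 -1.96 tilt [ 0.005 -0.001 -1.   ]
0.06106339006476479 0.15959783336300123
```

```bash
python3 - <<'E'
from h import *
o=r.get_obs();M=R.from_quat(np.array(o['orientation'])[[1,2,3,0]]).as_matrix()
a0=.16
for a in [.25,.35,.45,.55,.65,.75,.85,.95,1.02,1.09,1.16,1.23,1.3,1.37,1.44]:
    d=.06*np.array([np.cos(a)-np.cos(a0),np.sin(a)-np.sin(a0),0]); print(a,(100*M.T@d).round(2)[:2])
E
```

```text
0.25 [-0.08  0.53]
0.35 [-0.1   1.13]
0.45 [-0.07  1.73]
0.55 [0.02 2.33]
0.65 [0.17 2.91]
0.75 [0.38 3.47]
0.85 [0.64 4.01]
0.95 [0.95 4.52]
1.02 [1.2  4.86]
1.09 [1.48 5.17]
1.16 [1.77 5.47]
1.23 [2.09 5.75]
1.3 [2.42 6.01]
1.37 [2.77 6.24]
1.44 [3.14 6.44]
```

>>> arm_command(rotation=[[0,0,0],[0,0,0],[0,0,0],[0,0,0],[0,0,0],[0,0,0],[0,0,0],[0,0,0]], dp=[[-0.08,0.53,0],[-0.1,1.13,0],[-0.07,1.73,0],[0.02,2.33,0],[0.17,2.91,0],[0.38,3.47,0],[0.64,4.01,0],[0.95,4.52,0]], jaw=[1,1,1,1,1,1,1,1])

```text
t: 3.95
ee_pos: [0.5077, 0.0878, 0.1037]
orientation: [0.007, -0.173, 0.985, -0.002]
ft_force: [6.4, -2.1, 5.0]
grip_width: 0.0149
grasp_force: 50.4
```

>>> arm_command(rotation=[[0,0,0],[0,0,0],[0,0,0],[0,0,0]], dp=[[0.25,0.34,0],[0.53,0.65,0],[0.53,0.65,0],[0.53,0.65,0]], jaw=[1,1,1,1])

```text
t: 4.35
ee_pos: [0.4993, 0.0924, 0.1038]
orientation: [0.005, -0.173, 0.985, -0.002]
ft_force: [6.5, -3.1, 1.6]
grip_width: 0.0147
grasp_force: 49.7
```

```bash
python3 - <<'E'
from h import *
to()
P=np.array([.469,.0396]);o=r.get_obs();h=o['ee_pos'][:2]-P;a=np.arctan2(h[1],h[0]);print(np.hypot(*h),a,'Ft',-np.sin(a)*o['ft_force'][0]+np.cos(a)*o['ft_force'][1])
E
```

```text
t 4.35 pos [0.4993 0.0924 0.1038] yaw 110.0 F [ 6.5 -3.1  1.6] w 0.0147 g 49.7 q6 -1.87 tilt [ 0.011 -0.002 -1.   ]
0.0608203929852346 1.05002836805843 Ft -7.180367330144687
```

>>> arm_command(rotation=[[0,0,0],[0,0,0],[0,0,0],[0,0,0]], dp=[[0.29,0.3,0],[0.61,0.58,0],[0.61,0.58,0],[0.61,0.58,0]], jaw=[1,1,1,1])

```text
t: 4.75
ee_pos: [0.4914, 0.0954, 0.1038]
orientation: [0.005, -0.173, 0.985, -0.002]
ft_force: [6.1, -4.9, 1.2]
grip_width: 0.0147
grasp_force: 49.8
```

>>> arm_command(rotation=[[0,0,0],[0,0,0],[0,0,0]], dp=[[0.33,0.26,0],[0.33,0.26,0],[0.33,0.26,0]], jaw=[1,1,1])

```text
t: 5.05
ee_pos: [0.4876, 0.0964, 0.1038]
orientation: [0.005, -0.173, 0.985, -0.002]
ft_force: [6.1, -5.1, 0.8]
grip_width: 0.0149
grasp_force: 49.8
```

```bash
python3 - <<'E'
from h import *
to()
P=np.array([.469,.0396]);o=r.get_obs();h=o['ee_pos'][:2]-P;a=np.arctan2(h[1],h[0]);print(np.hypot(*h),a,'Ft',-np.sin(a)*o['ft_force'][0]+np.cos(a)*o['ft_force'][1])
E
```

```text
t 5.05 pos [0.4876 0.0964 0.1038] yaw 109.9 F [ 6.1 -5.1  0.8] w 0.0149 g 49.8 q6 -1.86 tilt [ 0.011 -0.003 -1.   ]
0.05979221549406077 1.2541417285893426 Ft -7.369694450581322
```

>>> arm_command(rotation=[[0,0,0],[0,0,0],[0,0,0]], dp=[[0.35,0.23,0],[0.35,0.23,0],[0.35,0.23,0]], jaw=[1,1,1])

```text
t: 5.35
ee_pos: [0.4844, 0.0971, 0.1038]
orientation: [0.006, -0.173, 0.985, -0.003]
ft_force: [9.6, -7.5, -1.9]
grip_width: 0.0142
grasp_force: 49.7
```

>>> arm_command(rotation=[[0,0,0],[0,0,0],[0,0,0]], dp=[[0.37,0.2,0],[0.37,0.2,0],[0.37,0.2,0]], jaw=[1,1,1])

```text
t: 5.65
ee_pos: [0.4825, 0.0976, 0.1039]
orientation: [0.009, -0.173, 0.985, -0.003]
ft_force: [16.2, -7.1, -7.8]
grip_width: 0.0144
grasp_force: 49.3
```

```bash
python3 - <<'E'
from h import *
to()
P=np.array([.469,.0396]);o=r.get_obs();h=o['ee_pos'][:2]-P;a=np.arctan2(h[1],h[0]);print(np.hypot(*h),a,'Ft',-np.sin(a)*o['ft_force'][0]+np.cos(a)*o['ft_force'][1])
M=R.from_quat(np.array(o['orientation'])[[1,2,3,0]]).as_matrix()
for b in[.05,.1,.15]: print((6*M.T@np.array([np.cos(1.44+b)-np.cos(1.44),np.sin(1.44+b)-np.sin(1.44),0])).round(2))
E
```

```text
t 5.65 pos [0.4825 0.0976 0.1039] yaw 110.0 F [16.2 -7.1 -7.8] w 0.0144 g 49.3 q6 -1.86 tilt [ 0.019 -0.003 -1.   ]
0.059536695593386514 1.3426045452574134 Ft -17.350350363175558
[ 0.27  0.13 -0.01]
[ 0.55  0.25 -0.01]
[ 0.83  0.35 -0.02]
```

The lever stiffened at about 1.25 rad and now stands at about 1.33 rad with 17 N on the handle, so the tube is clamped. I'll release it.

>>> arm_command(rotation=[[0,0,0],[0,0,0],[0,0,0],[0,0,0],[0,0,0],[0,0,0],[0,0,0],[0,0,0]], dp=[[-0.2,-0.1,0],[-0.2,-0.1,0],[-0.2,-0.1,0],[-0.2,-0.1,0],[-0.2,-0.1,-2],[-0.2,-0.1,-5],[-0.2,-0.1,-8],[-0.2,-0.1,-8]], jaw=[1,0.3,0.3,0.3,0.3,0.3,0.3,0.3])

```text
t: 6.45
ee_pos: [0.4796, 0.0999, 0.1858]
orientation: [0.004, -0.173, 0.985, -0.0]
ft_force: [0.7, -0.7, 0.7]
grip_width: 0.0595
grasp_force: 0.0
```

```bash
python3 - <<'E'
from h import *
to([.5553,-.0275,.18])
q=snap('scene','s2.png')
b=cv2.resize(q['image'][180:310,290:430],None,fx=4,fy=4,interpolation=cv2.INTER_CUBIC)
cv2.imwrite('pics/z2.png',b[...,::-1])
E
```

```text
t 6.45 pos [0.4796 0.0999 0.1858] yaw 109.9 F [ 0.7 -0.7  0.7] w 0.0595 g 0.0 q6 -1.86 tilt [ 0.008  0.001 -1.   ]
dp cm [ -2.77 -14.55   0.63]
```

View pics/z2.png

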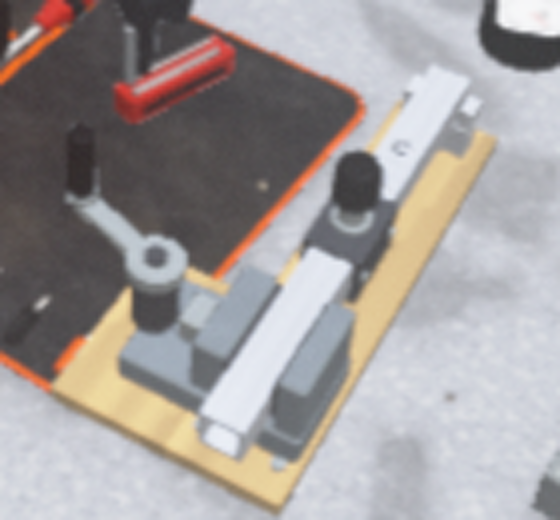

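The picture shows the lever swung out with its handle at crop (82,160), the jaw against the tube, and the knob still at crop (357,165) where it was. Next I go to the knob.

>>> arm_command(rotation=[[0,0,0.34],[0,0,0.34],[0,0,0.34],[0,0,0.34],[0,0,0.34],[0,0,0.34],[0,0,0.34]], dp=[[-2.8,-14.5,0.6],[-2.8,-14.5,0.6],[-2.8,-14.5,0.6],[-2.8,-14.5,0.6],[-2.8,-14.5,0.6],[-2.8,-14.5,0.6],[-2.8,-14.5,0.6]], jaw=[0.3,0.3,0.3,0.3,0.3,0.3,0.3])

```text
t: 7.2
ee_pos: [0.5513, -0.0261, 0.1746]
orientation: [-0.001, -0.004, 1.0, 0.0]
ft_force: [-0.7, 0.7, 0.4]
grip_width: 0.0602
grasp_force: 0.0
```

```bash
python3 - <<'E'
from h import *
to([.556,-.027,.18],[.556,-.027,.101])
E
```

```text
t 7.2 pos [ 0.5513 -0.0261  0.1746] yaw 90.5 F [-0.7  0.7  0.4] w 0.0602 g 0.0 q6 -1.75 tilt [-0.002  0.001 -1.   ]
dp cm [-0.46 -0.09 -0.54]
dp cm [-0.48 -0.1   7.36]
```

>>> arm_command(rotation=[[0,0,0],[0,0,0],[0,0,0],[0,0,0],[0,0,0],[0,0,0],[0,0,0],[0,0,0]], dp=[[-0.45,-0.1,1],[-0.45,-0.1,4],[-0.45,-0.1,6.5],[-0.45,-0.1,7.2],[-0.45,-0.1,7.2],[-0.45,-0.1,7.2],[-0.45,-0.1,7.2],[-0.45,-0.1,7.2]], jaw=[0.3,0.3,0.3,0.3,0.3,0.8,1,1], squeeze=70)

```text
t: 8.0
ee_pos: [0.5587, -0.0287, 0.1055]
orientation: [0.002, -0.004, 1.0, -0.0]
ft_force: [-0.2, 0.7, -0.2]
grip_width: 0.0214
grasp_force: 68.5
```

>>> arm_command(rotation=[[0,0,0],[0,0,0],[0,0,0],[0,0,0]], dp=[[0,0,0],[0,0,0],[0,0,0],[0,0,0]], jaw=[1,1,1,1])

```text
t: 8.4
ee_pos: [0.5587, -0.0287, 0.1054]
orientation: [0.002, -0.004, 1.0, -0.0]
ft_force: [-0.6, 1.4, 6.1]
grip_width: 0.0212
grasp_force: 68.8
```

```bash
python3 - <<'E'
from h import *
to()
E
```

```text
t 8.4 pos [ 0.5587 -0.0287  0.1054] yaw 90.4 F [-0.6  1.4  6.1] w 0.0212 g 68.8 q6 -1.75 tilt [ 0.004 -0.    -1.   ]
```

>>> arm_command(rotation=[[0,0,0],[0,0,0],[0,0,0],[0,0,0],[0,0,0],[0,0,0],[0,0,0]], dp=[[0,0,0],[0,0,-0.3],[0,0,-0.6],[0,0,-0.9],[0,0,-1.2],[0,0,-1.4],[0,0,-1.4]], jaw=[1,1,1,1,1,1,1], squeeze=90)

```text
t: 9.1
ee_pos: [0.556, -0.0286, 0.1169]
orientation: [-0.001, -0.004, 1.0, -0.0]
ft_force: [0.3, -1.8, -7.6]
grip_width: 0.0205
grasp_force: 88.4
```

```bash
python3 - <<'E'
from h import *
to()
q=snap('scene','s3.png')
b=cv2.resize(q['image'][180:310,290:430],None,fx=4,fy=4,interpolation=cv2.INTER_CUBIC)
cv2.imwrite('pics/z3.png',b[...,::-1])
E
```

```text
t 9.1 pos [ 0.556  -0.0286  0.1169] yaw 90.4 F [ 0.3 -1.8 -7.6] w 0.0205 g 88.4 q6 -1.75 tilt [-0.002 -0.    -1.   ]
```

View pics/z3.png

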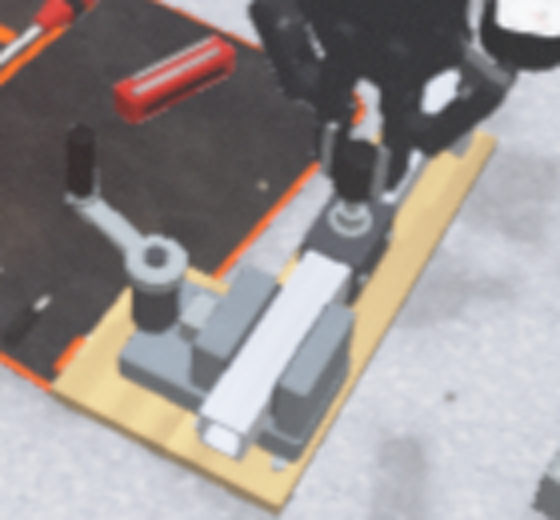

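The knob is lifted, with its collar now exposed at crop (350,218). The 7.6 N force matches the spring at about 12 mm, so I'll raise it a little more and slide.

>>> arm_command(rotation=[[0,0,0],[0,0,0],[0,0,0],[0,0,0],[0,0,0],[0,0,0]], dp=[[0,0,-0.2],[0,0,-0.2],[-0.3,0,-0.2],[-0.8,0,-0.2],[-1.2,0,-0.2],[-1.2,0,-0.2]], jaw=[1,1,1,1,1,1])

```text
t: 9.75
ee_pos: [0.57, -0.0283, 0.1195]
orientation: [0.0, -0.004, 1.0, 0.0]
ft_force: [0.3, -1.8, -8.4]
grip_width: 0.0205
grasp_force: 88.4
```

```bash
python3 - <<'E'
from h import *
to(); print(r.get_obs()['wrist_torque'].round(2))
E
```

```text
t 9.75 pos [ 0.57   -0.0283  0.1195] yaw 90.4 F [ 0.3 -1.8 -8.4] w 0.0205 g 88.4 q6 -1.75 tilt [ 0.001  0.    -1.   ]
[-0.32 -0.15  0.01]
```

>>> arm_command(rotation=[[0,0,0],[0,0,0],[0,0,0],[0,0,0],[0,0,0],[0,0,0]], dp=[[-0.5,0,0],[-1,0,0],[-1.5,0,0],[-2.1,0,0],[-2.1,0,0],[-2.1,0,0]], jaw=[1,1,1,1,1,1])

```text
t: 10.35
ee_pos: [0.5911, -0.028, 0.1198]
orientation: [0.001, -0.004, 1.0, 0.0]
ft_force: [1.9, -1.0, -8.0]
grip_width: 0.0209
grasp_force: 88.4
```

```bash
python3 - <<'E'
from h import *
to()
q=snap('scene')
b=cv2.resize(q['image'][180:310,290:430],None,fx=4,fy=4,interpolation=cv2.INTER_CUBIC)
cv2.imwrite('pics/z4.png',b[...,::-1])
E
```

```text
t 10.35 pos [ 0.5911 -0.028   0.1198] yaw 90.4 F [ 1.9 -1.  -8. ] w 0.0209 g 88.4 q6 -1.74 tilt [ 0.002  0.    -1.   ]
```

View pics/z4.png

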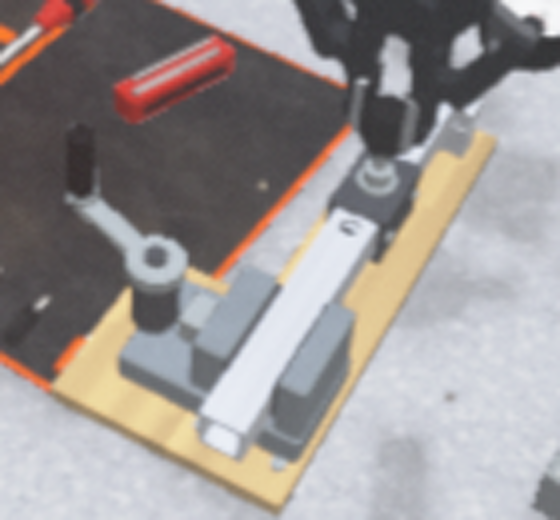

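The start hole is now exposed at crop (350,227), just on the vice side of the section, as expected for about 35 mm of travel. I'll lower in small steps.

>>> arm_command(rotation=[[0,0,0],[0,0,0],[0,0,0],[0,0,0],[0,0,0],[0,0,0]], dp=[[0,0,0.2],[0,0,0.4],[0,0,0.6],[0,0,0.8],[0,0,0.8],[0,0,0.8]], jaw=[1,1,1,1,1,1])

```text
t: 11.0
ee_pos: [0.5911, -0.0281, 0.1116]
orientation: [0.001, -0.003, 1.0, 0.0]
ft_force: [5.6, 1.0, -9.1]
grip_width: 0.0205
grasp_force: 88.4
```

```bash
python3 - <<'E'
from h import *
to()
E
```

```text
t 11.0 pos [ 0.5911 -0.0281  0.1116] yaw 90.4 F [ 5.6  1.  -9.1] w 0.0205 g 88.4 q6 -1.74 tilt [ 0.003  0.    -1.   ]
```

>>> arm_command(rotation=[[0,0,0],[0,0,0],[0,0,0],[0,0,0],[0,0,0],[0,0,0]], dp=[[-0.1,0,0],[-0.1,0,0.2],[-0.1,0,0.4],[-0.1,0,0.6],[-0.1,0,0.7],[-0.1,0,0.7]], jaw=[1,1,1,1,1,1])

```text
t: 11.6
ee_pos: [0.5918, -0.0282, 0.1056]
orientation: [0.001, -0.004, 1.0, 0.0]
ft_force: [1.1, 2.3, 2.0]
grip_width: 0.02
grasp_force: 89.5
```

```bash
python3 - <<'E'
from h import *
to()
E
```

```text
t 11.6 pos [ 0.5918 -0.0282  0.1056] yaw 90.4 F [1.1 2.3 2. ] w 0.02 g 89.5 q6 -1.74 tilt [ 0.001  0.    -1.   ]
```

>>> arm_command(rotation=[[0,0,0],[0,0,0],[0,0,0],[0,0,0],[0,0,0]], dp=[[0,0,0.15],[0,0,0.3],[0,0,0.3],[0,0,0.3],[0,0,0.3]], jaw=[1,1,1,1,1])

```text
t: 12.1
ee_pos: [0.5937, -0.0282, 0.1054]
orientation: [0.003, -0.004, 1.0, -0.0]
ft_force: [-0.7, 3.9, 11.1]
grip_width: 0.0207
grasp_force: 90.7
```

```bash
python3 - <<'E'
from h import *
to()
q=snap('scene')
b=cv2.resize(q['image'][180:310,290:430],None,fx=4,fy=4,interpolation=cv2.INTER_CUBIC)
cv2.imwrite('pics/z5.png',b[...,::-1])
E
```

```text
t 12.1 pos [ 0.5937 -0.0282  0.1054] yaw 90.4 F [-0.7  3.9 11.1] w 0.0207 g 90.7 q6 -1.74 tilt [ 0.005 -0.    -1.   ]
```

View pics/z5.png

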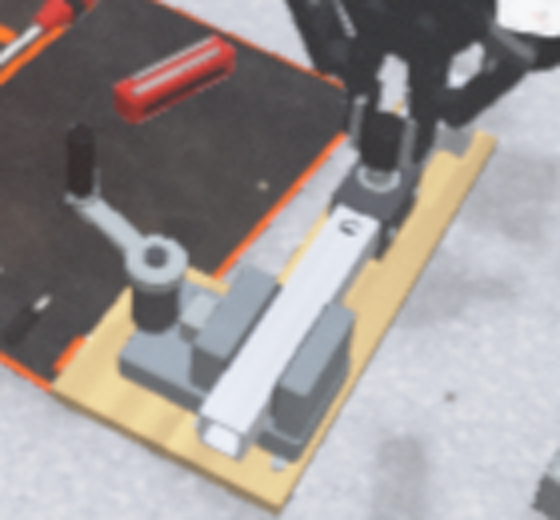

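The stop is firm at z = 0.1054, the same height as at the start, and the pin is exactly 35.0 mm on. The knob sits low on its collar, and the tube's near end is still at crop (222,440). I'll hand it in.

```bash
python3 -c "
from workcell import r
print(r.close_job())"
```

```text
the job is handed in; nothing more can be done
None
```

The job is handed in at 12.1 s: the vice is clamped, the section is in the next hole (35.0 mm along) with the pin home at its starting height, the tube and nearby tools look unmoved in the camera view, and the gripper is still holding the knob.

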